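Run a fingertip along the pill organiser's lids to shut them

ROBOT

A 6-joint arm with a two-finger parallel gripper is mounted at the origin on the work surface. World frame = base frame: x ahead of the robot, y to its left, z up, the work surface at z = 0. Lengths are in m, angles in rad, forces in N, time in s.
With the tool pointing down it reaches from about 0.425 to 0.95 m from the base axis. Payload 3.5 kg.
Tool frame: the origin (TCP) lies midway between the tips of the shut fingers; the grasp point (between the pads) lies 19 mm behind it; z points along the fingers, y is the direction in which the jaws open and shut (so a half turn about z gives the same grasp; the last joint's range is limited). The gripper opens to 85 mm and grips with 20 to 120 N. Pads are 22 mm wide; open, the fingers measure 114 mm over their backs; the gripper's body (76 mm by 85 mm) begins 54 mm behind the grasp point. The pads swing forward as they close: fully open they stand 13 mm farther back than shut.
Start: joints at [-1.263, 0.286, 1.577, -0, 1.279, -0.15], TCP at [0.298, -0.605, 0.231] pointing down, gripper open.
Joint ranges: [-2.77, 2.77], [-0.9, 2.22], [0.21, 2.48], [-1.53, 4.67], [0.24, 2.81], [-2.84, 2.84]. Speed limits (rad/s): [2.79, 2.79, 3.14, 3.14, 3.14, 3.14].

INTERFACE

Orientations are given as a unit quaternion [x, y, z, w].
In Python, from plant import * gives the robot as it stands.
- The arm moves only by the shell command python3 -m jog 'ROWS' [FORCE]. ROWS is a JSON object of lists of equal length, an entry for each row: "travel": the shift along the world's x, y, z in mm, a list of three; "dr": the turn, a rotation vector about the world's x, y, z in degrees, a list of three; "jaw": the closure in counts, from 0 (fully open) to 255 (shut). In form: {"travel": [[x, y, z], ...], "dr": [[wx, wy, wz], ...], "jaw": [jaw, ...]}. A call has 1 to 5 rows; each row shifts and turns the commanded pose from where the row before left it; what a row does not reach is not made up. A row lasts 1/12 s, in which the tool goes at most 41.7 mm and 7.16 degrees, less where a joint would pass 70% of its speed; a pose out of reach is approached as far as the arm can. A call is refused whole if a number of a shift passes 41.7 or a number of a turn 7.16, either way. A call with a gripper value outside its range is refused whole. The fingers move at their own pace and stop on an object; FORCE is the grip in N (left out, the last holds). Time passes only in rows, so rows that do not move let the fingers close. It gives the time, the measured TCP pose, the force and the opening at its end, in the units of the state.
- get_state(): the state, without advancing time (a new reading comes with each control period).
- read_camera(name): name is "scene" or "top" or "wrist"; returns the picture (420x560x3 uint8, red, green, blue); there is no depth.
- camera_info(name): a dict with "K" (3x3 intrinsics, pixels), "R" (3x3) and "t" (3): a world point X has camera coordinates R X + t; the wrist camera has in their place "mount" (4x4, takes a point from camera to tool coordinates, whose origin is the TCP and whose axes are the flange's). Camera axes: x right, y down, z forward; pixel columns grow to the right and rows downward; lengths in m; the calibration is good to about 2 mm. The wrist camera is an equidistant fisheye: a pixel r from the principal point sees the ray r / f radians off the axis. A picture is of the moment at which its call begins: read the wrist's pose just before it. camera_info takes no time and is no camera call.
- sign_off(): hands the job in, once; it reports no verdict.
The state is a dict: "time": time; "qpos": joint angles; "dq": joint speeds; "joint_efforts": joint torques, N m; "eef_pos": TCP position; "tcp_rot": TCP orientation; "contact_force": force on the tool from outside, world axes, zero at the start; "wrist_torque": the same for the moment, N m; "opening": opening from 0.0 (shut) to 1.0 (fully open).
Only numpy, scipy, OpenCV 4.12 (cv2) and the standard library are available. Lean on these libraries where they do the work, as an engineer would, in place of code of your own. Each camera call takes 0.05 s, during which the arm holds its last target. There are 200 camera calls.

TASK

All seven lids of the pill organiser on the black tray stand ajar: starting at the end nearer the amber bottle, work along the row with a fingertip and press the lids gently shut one at a time, each in its turn, until the last at the far end is down and all lie flat. Leave the organiser standing where it is, do not pick it up, and do not disturb the other things on the tray.

Things in the scene. Friction and masses are not known exactly. Their poses are not given: they have to be found in the camera images.
- organiser: clear plastic weekly pill organiser, loose (0.3 to 0.5 kg), on the tray's floor about 4 mm above the work surface: open box 62 (x) by 256 (y) by 32 mm high, seven compartments in a row along its y at 36 mm pitch, each under its own lid. Origin: centre of its underside; z up; -x side is the front (nearer the robot), where the lids open. A shut lid's top lies 35 mm above its underside.
- lid1 (a joint): hinge angle (rad) of lid1, the tinted blue lid at the organiser's y = +108 mm: 0 is shut, grows as the front edge rises; starts between 0.22 and 0.5. All lids: plate 60 mm deep, 33.5 wide, 3 thick, hinged at the organiser's back (x = +29 mm, z = 32 mm), with a 6 by 14 mm thumb tab at the front.
- lid2 (a joint): hinge angle (rad) of lid2, the tinted blue lid at the organiser's y = +72 mm: 0 is shut, grows as the front edge rises; starts between 0.22 and 0.5. All lids: the hinge is stiff, stays where it is left, closes with about 1 N at the front and ends on a firm stop; at 0.5 rad the front stands about 32 mm up.
- lid3 (a joint): hinge angle (rad) of lid3, the tinted blue lid at the organiser's y = +36 mm: 0 is shut, grows as the front edge rises; starts between 0.22 and 0.5. Built like lid1.
- lid4 (a joint): hinge angle (rad) of lid4, the tinted blue lid at the organiser's y = +0 mm: 0 is shut, grows as the front edge rises; starts between 0.22 and 0.5. Built like lid1.
- lid5 (a joint): hinge angle (rad) of lid5, the tinted blue lid at the organiser's y = -36 mm: 0 is shut, grows as the front edge rises; starts between 0.22 and 0.5. Built like lid1.
- lid6 (a joint): hinge angle (rad) of lid6, the tinted blue lid at the organiser's y = -72 mm: 0 is shut, grows as the front edge rises; starts between 0.22 and 0.5. Built like lid1.
- lid7 (a joint): hinge angle (rad) of lid7, the tinted blue lid at the organiser's y = -108 mm: 0 is shut, grows as the front edge rises; starts between 0.22 and 0.5. Built like lid1.
- bottle: amber glass bottle with white cap, 42 mm diameter, 80 mm high, loose on the tray off one end of the organiser (either end). Origin: centre of its underside.
- tin: round steel tin, 60 mm diameter, 46 mm high, loose on the tray beyond one end of the organiser. Origin: centre of its underside.
- eggcup: white ceramic egg cup, 48 mm diameter, 58 mm high, loose on the tray beyond one end of the organiser. Origin: centre of its underside.
- carton: white and green medicine carton, 50 by 110 by 22 mm high, loose on the tray behind the organiser. Origin: centre of its underside; long side along its y.
- thermometer: white digital thermometer, 22 by 130 by 12 mm high, loose on the tray behind the organiser. Origin: centre of its underside; long side along its y.
Not all that is in view belongs to the job. What is shaped like the bottle but blue is not meant.

How it is judged:
On the way, in this order (a step that is already met when the one before it is completed fails the run):
1. the first lid counted from the bottle's end is shut (((y of bottle in the frame of organiser above 0 m and value of joint lid1 below 0.06 rad) or (not (y of bottle in the frame of organiser above 0 m) and value of joint lid7 below 0.06 rad))), for 0.1 s.
2. the second lid counted from the bottle's end is shut (((y of bottle in the frame of organiser above 0 m and value of joint lid2 below 0.06 rad) or (not (y of bottle in the frame of organiser above 0 m) and value of joint lid6 below 0.06 rad))), for 0.1 s.
3. the third lid counted from the bottle's end is shut (((y of bottle in the frame of organiser above 0 m and value of joint lid3 below 0.06 rad) or (not (y of bottle in the frame of organiser above 0 m) and value of joint lid5 below 0.06 rad))), for 0.1 s.
4. the fourth lid counted from the bottle's end is shut (((y of bottle in the frame of organiser above 0 m and value of joint lid4 below 0.06 rad) or (not (y of bottle in the frame of organiser above 0 m) and value of joint lid4 below 0.06 rad))), for 0.1 s.
5. the fifth lid counted from the bottle's end is shut (((y of bottle in the frame of organiser above 0 m and value of joint lid5 below 0.06 rad) or (not (y of bottle in the frame of organiser above 0 m) and value of joint lid3 below 0.06 rad))), for 0.1 s.
6. the sixth lid counted from the bottle's end is shut (((y of bottle in the frame of organiser above 0 m and value of joint lid6 below 0.06 rad) or (not (y of bottle in the frame of organiser above 0 m) and value of joint lid2 below 0.06 rad))), for 0.1 s.
7. the seventh lid counted from the bottle's end is shut (((y of bottle in the frame of organiser above 0 m and value of joint lid7 below 0.06 rad) or (not (y of bottle in the frame of organiser above 0 m) and value of joint lid1 below 0.06 rad))), for 0.1 s.
At the end, for the whole second after the job is handed in: all seven lids within 0.06 rad of shut (front edge under 4 mm up), closed in order from the bottle's end, the organiser upright, at rest and within 25 mm of where it stood, every other thing on the tray within 15 mm of its place (value of joint each of lid1, lid2, lid3, lid4, lid5, lid6, lid7 below 0.06 rad and distance of organiser from where it was at the start of the episode below 0.025 m and angle between organiser's own z axis and vertical below 0.05 rad and linear speed of organiser below 0.02 m/s and distance of each of bottle, tin, eggcup, carton, thermometer from where it was at the start of the episode below 0.015 m); the robot touches nothing.
It fails at once if the organiser is lifted (over 12 mm) or tipped (over 0.15 rad) (height (world z) of organiser above 0.016 m or angle between organiser's own z axis and vertical above 0.15 rad).
It fails at once if the organiser is shoved more than 25 mm from where it stood (distance of organiser from where it was at the start of the episode above 0.025 m).
It fails at once if the organiser or a lid is pressed with more than 30 N (contact force between any of the fingers, the arm and organiser above 30 N).
It fails at once if another thing on the tray is moved more than 15 mm (distance of any of bottle, tin, eggcup, carton, thermometer from where it was at the start of the episode above 0.015 m).
It also fails if it takes over 64 s, if anything falls off the work surface, if the arm or the gripper's body presses on something with over 40 N, if the wrist force passes 120 N, or if a joint passes its speed limit or range.

## Working session

There is one attempt and no reset: what is moved stays moved. The work goes in short steps, Python scripts to look and compute and a shell command to move; the robot and the scene stay as the last step left them, time stands still between calls to the robot, and variables do not carry over. Pictures are saved under pics/ and viewed, about 8 in all and at most 12, crops included, and the job is handed in when it is done.

```bash
mkdir -p pics; python3 - <<'E'
from plant import *
import cv2,numpy as np
s=get_state();print(s)
for n in("top","scene"):
    im=read_camera(n);cv2.imwrite(f"pics/{n}0.png",im[:,:,::-1]);i=camera_info(n);print(n,i)
E
```

```text
{'time': 0.0, 'qpos': array([-1.26301780e+00,  2.87192936e-01,  1.57818357e+00, -6.87712026e-06,
        1.27860143e+00, -1.50010361e-01]), 'dq': array([ 0.00095127, -0.00162475,  0.00050663, -0.00084323,  0.00047439,
        0.00082817]), 'joint_efforts': array([ 1.39141216e-04, -4.05980766e+01, -2.92626286e+01, -1.50518845e-04,
        5.89416522e-03,  8.02524660e-07]), 'eef_pos': array([ 0.29814326, -0.60485056,  0.22992544]), 'tcp_rot': array([ 9.73916923e-01,  2.26901751e-01, -9.72642646e-05, -1.18867306e-03]), 'contact_force': array([0.16815717, 0.02732071, 0.68311786]), 'wrist_torque': array([ 0.0360982 , -0.00796215, -0.00286254]), 'opening': 1.0001220921613656}
top {'K': array([[512.56241314,   0.        , 287.99551383],
       [  0.        , 512.56241314, 218.22428997],
       [  0.        ,   0.        ,   1.        ]]), 'R': array([[ 0.02814816, -0.99944619,  0.01774803],
       [-0.99614065, -0.02952288, -0.08265721],
       [ 0.0831354 , -0.01535289, -0.99641999]]), 't': array([-0.11701419,  0.62242877,  1.22800748])}
scene {'K': array([[531.97801352,   0.        , 277.81778461],
       [  0.        , 531.97801352, 212.32675197],
       [  0.        ,   0.        ,   1.        ]]), 'R': array([[-0.68372252,  0.72964898,  0.01165673],
       [ 0.48843712,  0.4694445 , -0.73556172],
       [-0.54217404, -0.49722653, -0.67735742]]), 't': array([ 0.4881353 , -0.23931491,  1.53491976])}
```

View pics/top0.png

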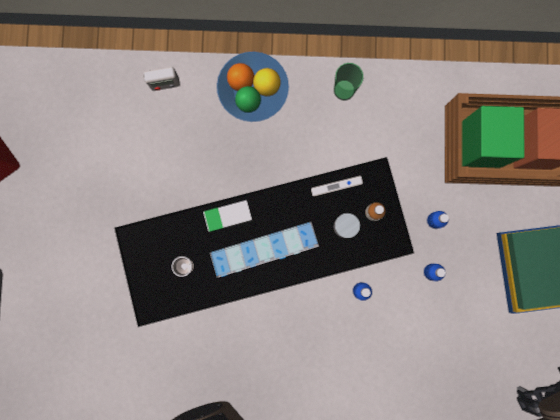

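View pics/scene0.png

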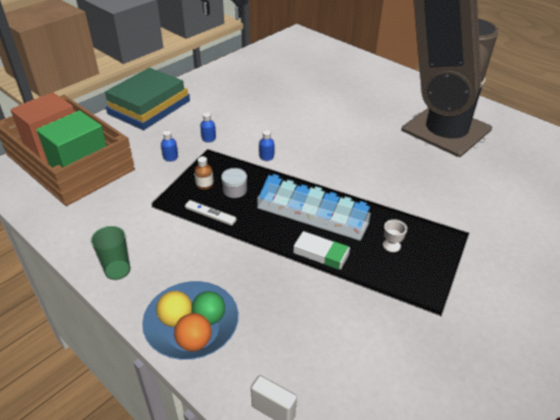

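```bash
cat > h.py <<'E'
from plant import *
import cv2,numpy as np
def ray(n,u,v,z):
    i=camera_info(n);d=i['R'].T@np.linalg.inv(i['K'])@[u,v,1];c=-i['R'].T@i['t']
    return c+d*(z-c[2])/d[2]
def proj(n,X):
    i=camera_info(n);p=i['K']@(i['R']@np.array(X)+i['t']);return p[:2]/p[2]
E
python3 - <<'E'
from h import *
im=cv2.imread('pics/top0.png');hsv=cv2.cvtColor(im,cv2.COLOR_BGR2HSV)
m=(hsv[...,2]>60).astype(np.uint8)*255
m[:205]=0;m[295:]=0;m[:,:202]=0;m[:,325:]=0
n,l,s,c=cv2.connectedComponentsWithStats(m)
k=np.argsort(-s[1:,4])[:4]+1;print(s[k])
for j in k:
    r=cv2.minAreaRect(np.argwhere(l==j)[:,::-1].astype(np.float32));print(r)
    for p in cv2.boxPoints(r):print(p,ray('top',*p,.036),ray('top',*p,.05))
for nm,p,z in(('bottle cap',(379,210),.084),('tin',(347,225),.05),('cup',(182,266),.062)):print(nm,ray('top',*p,z))
a=cv2.resize(im[200:295,195:330],None,fx=5,fy=5,interpolation=cv2.INTER_CUBIC)
cv2.imwrite('pics/c1.png',a[:, :800])
b=cv2.imread('pics/scene0.png')[145:250,180:385]
cv2.imwrite('pics/c2.png',cv2.resize(b,None,fx=3.9,fy=3.9,interpolation=cv2.INTER_CUBIC))
E
```

```text
[[ 209  222  110   56 2920]
 [ 203  205   49   27  937]
 [ 258  277   67   18  638]]
((263.771484375, 249.6121063232422), (28.0134334564209, 107.43346405029297), 73.03385162353516)
[208.30539 251.88991] [0.53769983 0.09088956 0.036     ] [0.53751405 0.08896509 0.05      ]
[311.06308 220.5401 ] [ 0.62079691 -0.15506807  0.036     ] [ 0.61967379 -0.15421815  0.05      ]
[319.23758 247.3343 ] [ 0.55632413 -0.17646164  0.036     ] [ 0.55592826 -0.17537039  0.05      ]
[216.47989 278.6841 ] [0.47411029 0.06869406 0.036     ] [0.4746418  0.06701995 0.05      ]
((227.0052032470703, 215.41970825195312), (21.682828903198242, 46.21598434448242), 75.25643920898438)
[201.89899 210.81609] [0.63661975 0.11045724 0.036     ] [0.63531815 0.10831204 0.05      ]
[246.59329 199.05443] [0.66860118 0.00322704 0.036     ] [0.66693883 0.0022914  0.05      ]
[252.11142 220.02333] [ 0.61782429 -0.01192201  0.036     ] [ 0.61673471 -0.01268677  0.05      ]
[207.41711 231.78499] [0.5861194  0.09501865 0.036     ] [0.58538744 0.0930476  0.05      ]
((291.0, 285.5), (17.0, 66.0), 90.0)
[258. 277.] [ 0.48087502 -0.03072474  0.036     ] [ 0.48133022 -0.03127741  0.05      ]
[324. 277.] [ 0.48526089 -0.1895999   0.036     ] [ 0.48566661 -0.18836046  0.05      ]
[324. 294.] [ 0.44465419 -0.19050725  0.036     ] [ 0.44551795 -0.18925757  0.05      ]
[258. 294.] [ 0.44037214 -0.03206142  0.036     ] [ 0.44128421 -0.03259901  0.05      ]
bottle cap [ 0.64646375 -0.31105867  0.084     ]
tin [ 0.6114738  -0.24095513  0.05      ]
cup [0.50249791 0.14765331 0.062     ]
```

View pics/c1.png

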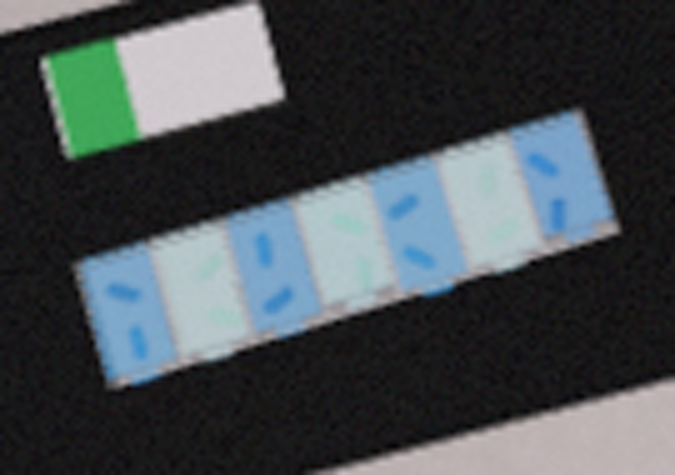

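View pics/c2.png

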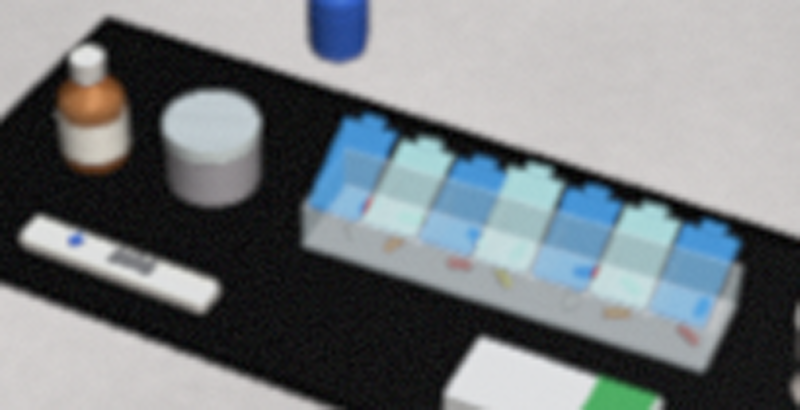

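The amber bottle is at top (375,211), between the tin and the tray's right edge, on the world −y side. The three blue bottles at (362,291), (435,272) and (438,219) stand off the tray, so they are decoys. The crop confirms this, so lid7 is the first lid. The organiser is centred at about (0.550, −0.042) with yaw 18.7°, and its measured length is 260 mm against 256 mm given. I'll move to a point above lid7 with the jaws shut and the pads' width along the row.

```bash
for i in 1 2 3; do python3 -m jog '{"travel":[[18,30.4,-6.7],[18,30.4,-6.7],[18,30.4,-6.7],[18,30.4,-6.7],[18,30.4,-6.7]],"dr":[[0,0,5.5],[0,0,5.5],[0,0,5.5],[0,0,5.5],[0,0,5.5]],"jaw":[255,255,255,255,255]}'; done
python3 -m jog '{"travel":[[0,0,0],[0,0,0],[0,0,0]],"dr":[[0,0,0],[0,0,0],[0,0,0]],"jaw":[255,255,255]}'
python3 - <<'E'
from h import *
from scipy.spatial.transform import Rotation as Ro
s=get_state();R=Ro.from_quat(s['tcp_rot']).as_matrix()
print(s['eef_pos'],R.round(3),s['contact_force'],s['qpos'])
th=np.deg2rad(18.67);ex=np.array([np.cos(th),np.sin(th)]);ey=np.array([-ex[1],ex[0]]);C=np.array([.5498,-.0420])
for k in range(7):
    print(7-k,((C-.016*ex+(-.108+.036*k)*ey-s['eef_pos'][:2])*1000).round(1))
im=read_camera('wrist');cv2.imwrite('pics/w1.png',im[:,:,::-1])
i=camera_info('wrist');print(i)
E
```

```text
time: 0.52
eef_pos: [0.3886, -0.4517, 0.1969]
tcp_rot: [0.891, 0.454, 0.0, -0.001]
contact_force: [1.0, -0.1, -0.5]
opening: 0.301
time: 0.93
eef_pos: [0.4787, -0.2996, 0.1636]
tcp_rot: [0.758, 0.653, -0.0, -0.0]
contact_force: [1.1, 0.1, 0.9]
opening: -0.002
time: 1.35
eef_pos: [0.5686, -0.1477, 0.1301]
tcp_rot: [0.581, 0.814, -0.0, -0.0]
contact_force: [0.1, 0.4, 0.0]
opening: -0.002
time: 1.6
eef_pos: [0.5681, -0.1495, 0.1305]
tcp_rot: [0.583, 0.813, -0.0, -0.0]
contact_force: [-0.2, -1.4, 0.9]
opening: 0.003
[ 0.56807376 -0.14945213  0.13045384] [[-0.321  0.947 -0.001]
 [ 0.947  0.321 -0.   ]
 [ 0.    -0.001 -1.   ]] [-0.20157234 -1.3685015   0.8568805 ] [-4.29686006e-01  1.99223598e-01  1.87611583e+00 -5.27676079e-04
  1.06699775e+00 -7.56393316e-01]
7 [1.1 0. ]
6 [-10.4  34.1]
5 [-21.9  68.2]
4 [-33.4 102.3]
3 [-45.  136.4]
2 [-56.5 170.5]
1 [-68.  204.6]
{'K': array([[325.1922621 ,   0.        , 282.34451214],
       [  0.        , 325.1922621 , 211.46818193],
       [  0.        ,   0.        ,   1.        ]]), 'mount': array([[-4.07864710e-04, -9.60040832e-01, -2.79859670e-01,
         7.09609167e-02],
       [ 9.99999687e-01, -5.81382560e-04,  5.37006332e-04,
        -1.45060697e-04],
       [-6.78253537e-04, -2.79859363e-01,  9.60040768e-01,
        -1.42622880e-01],
       [ 0.00000000e+00,  0.00000000e+00,  0.00000000e+00,
         1.00000000e+00]])}
```

View pics/w1.png

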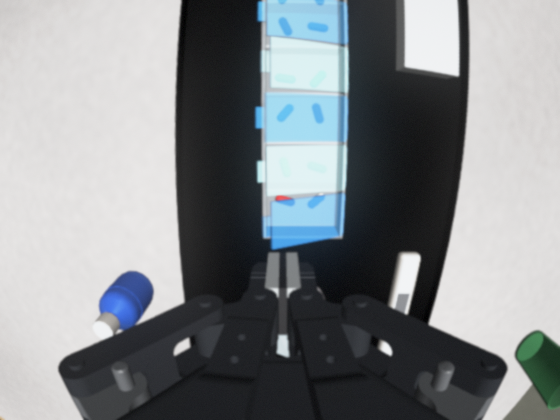

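The wrist view shows lid7 nearest the fingers: its box end is at about (263–343, 238) and the lid's raised corner at (272,248). I'll check that end against the pose from the top view.

```bash
python3 - <<'E'
from h import *
from scipy.spatial.transform import Rotation as Ro
s=get_state();R=Ro.from_quat(s['tcp_rot']).as_matrix();i=camera_info('wrist');K=i['K'];M=i['mount']
th=np.deg2rad(18.67);ex=np.array([np.cos(th),np.sin(th)]);ey=np.array([-ex[1],ex[0]]);C=np.array([.5498,-.0420])
def wr(u,v,z):
    d=np.array([(u-K[0,2])/K[0,0],(v-K[1,2])/K[1,1]]);a=np.hypot(*d)
    d=np.r_[d/a*np.sin(a),np.cos(a)]
    d=R@M[:3,:3]@d;c=R@M[:3,3]+s['eef_pos'];p=c+d*(z-c[2])/d[2];q=p[:2]-C
    return (1000*np.array([q@ex,q@ey])).round(1)
for n,u,v,z in(('end back',343,238,.036),('end front',263,238,.036),('bnd 6/7 back',343,193,.036),('bnd5/6 back',346,144,.036),('4/5',347,93,.036),('tab6 z.05',259,171,.055),('tab5',259,118,.055),('raised corner7',272,248,.055),('TCP?',282,252,.13)):
    print(n,wr(u,v,z))
E
```

```text
end back [  30.5 -128.4]
end front [ -32.5 -128.1]
bnd 6/7 back [ 28.6 -92. ]
bnd5/6 back [ 29.5 -54.8]
4/5 [ 29.6 -17. ]
tab6 z.05 [-33.2 -72.3]
tab5 [-32.8 -36.4]
raised corner7 [ -24.9 -128.6]
TCP? [-17.6 -99.3]
```

The box ends land at y = −128 mm and x = ±31 mm in the organiser frame, so the pose is good to about 1 mm. Descending on lid7.

```bash
python3 -m jog '{"travel":[[1,0,-10],[0,0,-10],[0,0,-10],[0,0,-10],[0,0,-10]],"dr":[[0,0,0],[0,0,0],[0,0,0],[0,0,0],[0,0,0]],"jaw":[255,255,255,255,255]}'
python3 -m jog '{"travel":[[0,0,-6],[0,0,-6],[0,0,-6],[0,0,-6],[0,0,-6]],"dr":[[0,0,0],[0,0,0],[0,0,0],[0,0,0],[0,0,0]],"jaw":[255,255,255,255,255]}'
python3 -m jog '{"travel":[[0,0,-2],[0,0,-2],[0,0,-2],[0,0,-2],[0,0,-1]],"dr":[[0,0,0],[0,0,0],[0,0,0],[0,0,0],[0,0,0]],"jaw":[255,255,255,255,255]}'
python3 -m jog '{"travel":[[0,0,0],[0,0,0]],"dr":[[0,0,0],[0,0,0]],"jaw":[255,255]}'
```

```text
time: 2.07
eef_pos: [0.5686, -0.1497, 0.0791]
tcp_rot: [0.583, 0.812, -0.0, -0.001]
contact_force: [-0.1, 0.6, 0.1]
opening: 0.004
time: 2.48
eef_pos: [0.5697, -0.1496, 0.0507]
tcp_rot: [0.583, 0.813, 0.0, 0.0]
contact_force: [-0.6, -0.5, 0.7]
opening: 0.002
time: 2.9
eef_pos: [0.5694, -0.1495, 0.0418]
tcp_rot: [0.583, 0.813, -0.0, 0.0]
contact_force: [-0.7, -0.9, 0.7]
opening: -0.001
time: 3.07
eef_pos: [0.5694, -0.1494, 0.0418]
tcp_rot: [0.583, 0.813, 0.0, 0.0]
contact_force: [0.2, 0.6, 0.3]
opening: 0.001
```

```bash
python3 -m jog '{"travel":[[0,0,-1],[0,0,-1],[0,0,0]],"dr":[[0,0,0],[0,0,0],[0,0,0]],"jaw":[255,255,255]}'
python3 -m jog '{"travel":[[0,0,-0.5],[0,0,0]],"dr":[[0,0,0],[0,0,0]],"jaw":[255,255]}'
python3 -m jog '{"travel":[[0,0,-0.5],[0,0,0]],"dr":[[0,0,0],[0,0,0]],"jaw":[255,255]}'
```

```text
time: 3.32
eef_pos: [0.5694, -0.1495, 0.0398]
tcp_rot: [0.583, 0.813, 0.0, 0.0]
contact_force: [0.1, -1.0, -0.1]
opening: -0.001
time: 3.48
eef_pos: [0.5694, -0.1495, 0.0393]
tcp_rot: [0.583, 0.813, 0.0, 0.0]
contact_force: [0.4, -0.5, 0.4]
opening: 0.003
time: 3.65
eef_pos: [0.5694, -0.1495, 0.039]
tcp_rot: [0.583, 0.813, -0.0, -0.0]
contact_force: [-0.6, -0.0, 1.3]
opening: -0.001
```

```bash
python3 -m jog '{"travel":[[0,0,-0.5],[0,0,0]],"dr":[[0,0,0],[0,0,0]],"jaw":[255,255]}'
python3 -m jog '{"travel":[[0,0,-0.5],[0,0,0]],"dr":[[0,0,0],[0,0,0]],"jaw":[255,255]}'
python3 - <<'E'
from h import *
import time
im=read_camera('wrist');cv2.imwrite('pics/w2.png',im[:,:,::-1]);print(get_state()['contact_force'])
E
```

```text
time: 3.82
eef_pos: [0.5695, -0.1496, 0.0389]
tcp_rot: [0.583, 0.813, -0.0, -0.0]
contact_force: [-2.8, 0.3, 5.4]
opening: -0.001
time: 3.98
eef_pos: [0.5695, -0.1496, 0.0388]
tcp_rot: [0.583, 0.813, -0.0, -0.0]
contact_force: [-3.1, 0.1, 6.6]
opening: 0.001
[-3.48423859  0.33605565  6.71486183]
```

View pics/w2.png

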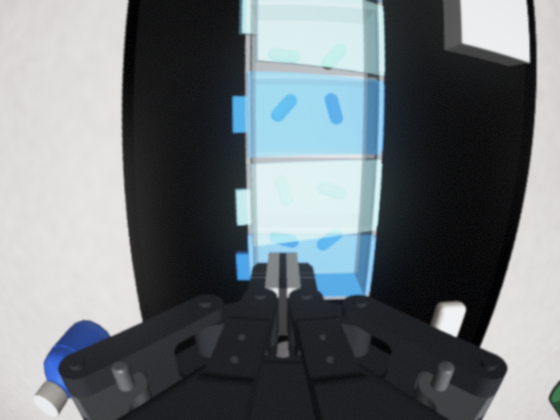

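There is a firm stop at z = 0.0388 (0.039 expected) with about 6.6 N, and in the wrist picture lid7's tab (242,265) lies flat while lid6 still stands open. On to lid6.

```bash
python3 -m jog '{"travel":[[0,0,27],[0,0,28],[-4,11,0],[-4,12,0],[-3.5,11,0]],"dr":[[0,0,0],[0,0,0],[0,0,0],[0,0,0],[0,0,0]],"jaw":[255,255,255,255,255]}'
python3 -m jog '{"travel":[[0,0,-6],[0,0,-6],[0,0,-6],[0,0,-6],[0,0,-6]],"dr":[[0,0,0],[0,0,0],[0,0,0],[0,0,0],[0,0,0]],"jaw":[255,255,255,255,255]}'
python3 -m jog '{"travel":[[0,0,-6],[0,0,-6],[0,0,-6],[0,0,-3],[0,0,-2]],"dr":[[0,0,0],[0,0,0],[0,0,0],[0,0,0],[0,0,0]],"jaw":[255,255,255,255,255]}'
python3 -m jog '{"travel":[[0,0,-1],[0,0,-0.5],[0,0,-0.5],[0,0,0],[0,0,0]],"dr":[[0,0,0],[0,0,0],[0,0,0],[0,0,0],[0,0,0]],"jaw":[255,255,255,255,255]}'
```

```text
time: 4.45
eef_pos: [0.557, -0.1143, 0.0921]
tcp_rot: [0.583, 0.813, 0.0, -0.001]
contact_force: [-0.2, 0.5, -0.3]
opening: -0.001
time: 4.87
eef_pos: [0.5575, -0.1156, 0.0613]
tcp_rot: [0.583, 0.813, -0.0, -0.001]
contact_force: [0.8, 0.3, -0.2]
opening: 0.001
time: 5.28
eef_pos: [0.5576, -0.1155, 0.0392]
tcp_rot: [0.583, 0.813, -0.0, -0.0]
contact_force: [-0.5, 0.3, 1.2]
opening: 0.003
time: 5.7
eef_pos: [0.5577, -0.1156, 0.0388]
tcp_rot: [0.582, 0.813, -0.0, -0.0]
contact_force: [-3.5, 0.6, 5.7]
opening: 0.003
```

```bash
python3 -m jog '{"travel":[[0,0,27],[0,0,28],[-4,11,0],[-4,12,0],[-3.5,11,0]],"dr":[[0,0,0],[0,0,0],[0,0,0],[0,0,0],[0,0,0]],"jaw":[255,255,255,255,255]}'
python3 -m jog '{"travel":[[0,0,-6],[0,0,-6],[0,0,-6],[0,0,-6],[0,0,-6]],"dr":[[0,0,0],[0,0,0],[0,0,0],[0,0,0],[0,0,0]],"jaw":[255,255,255,255,255]}'
python3 -m jog '{"travel":[[0,0,-6],[0,0,-6],[0,0,-6],[0,0,-3],[0,0,-2]],"dr":[[0,0,0],[0,0,0],[0,0,0],[0,0,0],[0,0,0]],"jaw":[255,255,255,255,255]}'
python3 -m jog '{"travel":[[0,0,-1],[0,0,-0.5],[0,0,-0.5],[0,0,0],[0,0,0]],"dr":[[0,0,0],[0,0,0],[0,0,0],[0,0,0],[0,0,0]],"jaw":[255,255,255,255,255]}'
python3 - <<'E'
from h import *
im=read_camera('wrist');cv2.imwrite('pics/w3.png',im[:,:,::-1])
E
```

```text
time: 6.12
eef_pos: [0.5458, -0.0804, 0.0925]
tcp_rot: [0.583, 0.813, 0.0, -0.0]
contact_force: [-0.1, 0.1, -0.0]
opening: -0.001
time: 6.53
eef_pos: [0.5459, -0.0817, 0.0613]
tcp_rot: [0.583, 0.813, -0.0, -0.001]
contact_force: [0.2, -0.2, 0.7]
opening: 0.006
time: 6.95
eef_pos: [0.5461, -0.0816, 0.0392]
tcp_rot: [0.583, 0.813, -0.0, -0.0]
contact_force: [-1.0, -0.4, 1.6]
opening: -0.003
time: 7.37
eef_pos: [0.5462, -0.0816, 0.0388]
tcp_rot: [0.582, 0.813, -0.0, -0.0]
contact_force: [-3.6, -0.7, 5.7]
opening: 0.001
```

View pics/w3.png

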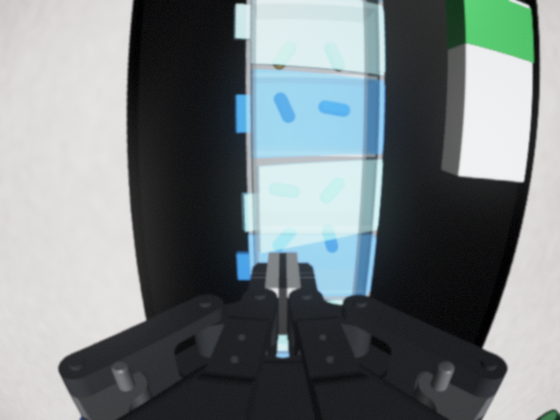

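Lid5 is down, with its tab at (242,265). Lids 4 to 1 are still ajar further along, and the organiser hasn't shifted. On to lids 4 and 3.

```bash
python3 -m jog '{"travel":[[0,0,27],[0,0,28],[-4,11,0],[-4,12,0],[-3.5,11,0]],"dr":[[0,0,0],[0,0,0],[0,0,0],[0,0,0],[0,0,0]],"jaw":[255,255,255,255,255]}'
python3 -m jog '{"travel":[[0,0,-6],[0,0,-6],[0,0,-6],[0,0,-6],[0,0,-6]],"dr":[[0,0,0],[0,0,0],[0,0,0],[0,0,0],[0,0,0]],"jaw":[255,255,255,255,255]}'
python3 -m jog '{"travel":[[0,0,-6],[0,0,-6],[0,0,-6],[0,0,-3],[0,0,-2]],"dr":[[0,0,0],[0,0,0],[0,0,0],[0,0,0],[0,0,0]],"jaw":[255,255,255,255,255]}'
python3 -m jog '{"travel":[[0,0,-1],[0,0,-0.5],[0,0,-0.5],[0,0,0],[0,0,0]],"dr":[[0,0,0],[0,0,0],[0,0,0],[0,0,0],[0,0,0]],"jaw":[255,255,255,255,255]}'
```

```text
time: 7.83
eef_pos: [0.5342, -0.0464, 0.0926]
tcp_rot: [0.583, 0.813, 0.0, -0.0]
contact_force: [-0.2, 0.3, -0.4]
opening: 0.002
time: 8.25
eef_pos: [0.5345, -0.0477, 0.0614]
tcp_rot: [0.583, 0.813, -0.0, -0.001]
contact_force: [-0.2, -0.8, 0.8]
opening: -0.0
time: 8.67
eef_pos: [0.5345, -0.0475, 0.0391]
tcp_rot: [0.583, 0.813, -0.0, -0.0]
contact_force: [-0.7, 0.0, 1.3]
opening: 0.004
time: 9.08
eef_pos: [0.5346, -0.0476, 0.0388]
tcp_rot: [0.582, 0.813, -0.0, -0.0]
contact_force: [-4.0, -0.2, 6.6]
opening: -0.004
```

```bash
python3 -m jog '{"travel":[[0,0,27],[0,0,28],[-4,11,0],[-4,12,0],[-3.5,11,0]],"dr":[[0,0,0],[0,0,0],[0,0,0],[0,0,0],[0,0,0]],"jaw":[255,255,255,255,255]}'
python3 -m jog '{"travel":[[0,0,-6],[0,0,-6],[0,0,-6],[0,0,-6],[0,0,-6]],"dr":[[0,0,0],[0,0,0],[0,0,0],[0,0,0],[0,0,0]],"jaw":[255,255,255,255,255]}'
python3 -m jog '{"travel":[[0,0,-6],[0,0,-6],[0,0,-6],[0,0,-3],[0,0,-2]],"dr":[[0,0,0],[0,0,0],[0,0,0],[0,0,0],[0,0,0]],"jaw":[255,255,255,255,255]}'
python3 -m jog '{"travel":[[0,0,-1],[0,0,-0.5],[0,0,-0.5],[0,0,0],[0,0,0]],"dr":[[0,0,0],[0,0,0],[0,0,0],[0,0,0],[0,0,0]],"jaw":[255,255,255,255,255]}'
```

```text
time: 9.5
eef_pos: [0.5226, -0.0124, 0.0924]
tcp_rot: [0.583, 0.813, 0.0, -0.0]
contact_force: [-0.8, 0.3, -0.3]
opening: 0.0
time: 9.92
eef_pos: [0.5229, -0.0137, 0.0613]
tcp_rot: [0.583, 0.813, -0.0, -0.001]
contact_force: [0.1, 0.6, 1.0]
opening: -0.004
time: 10.33
eef_pos: [0.5231, -0.0136, 0.0392]
tcp_rot: [0.583, 0.813, -0.0, -0.0]
contact_force: [-0.7, 0.6, 1.1]
opening: 0.002
time: 10.75
eef_pos: [0.5232, -0.0136, 0.0388]
tcp_rot: [0.582, 0.813, -0.0, -0.0]
contact_force: [-3.9, -0.1, 6.2]
opening: -0.001
```

```bash
python3 -m jog '{"travel":[[0,0,27],[0,0,28],[-4,11,0],[-4,12,0],[-3.5,11,0]],"dr":[[0,0,0],[0,0,0],[0,0,0],[0,0,0],[0,0,0]],"jaw":[255,255,255,255,255]}'
python3 -m jog '{"travel":[[0,0,-6],[0,0,-6],[0,0,-6],[0,0,-6],[0,0,-6]],"dr":[[0,0,0],[0,0,0],[0,0,0],[0,0,0],[0,0,0]],"jaw":[255,255,255,255,255]}'
python3 -m jog '{"travel":[[0,0,-6],[0,0,-6],[0,0,-6],[0,0,-3],[0,0,-2]],"dr":[[0,0,0],[0,0,0],[0,0,0],[0,0,0],[0,0,0]],"jaw":[255,255,255,255,255]}'
python3 -m jog '{"travel":[[0,0,-1],[0,0,-0.5],[0,0,-0.5],[0,0,0],[0,0,0]],"dr":[[0,0,0],[0,0,0],[0,0,0],[0,0,0],[0,0,0]],"jaw":[255,255,255,255,255]}'
```

```text
time: 11.17
eef_pos: [0.5111, 0.0216, 0.0925]
tcp_rot: [0.583, 0.813, 0.0, -0.0]
contact_force: [0.0, -0.6, -2.1]
opening: 0.002
time: 11.58
eef_pos: [0.5114, 0.0203, 0.0613]
tcp_rot: [0.583, 0.813, -0.0, -0.001]
contact_force: [-0.1, 1.0, 0.1]
opening: 0.001
time: 12.0
eef_pos: [0.5116, 0.0204, 0.0392]
tcp_rot: [0.583, 0.813, -0.0, -0.0]
contact_force: [0.1, -0.1, 0.1]
opening: -0.003
time: 12.42
eef_pos: [0.5117, 0.0204, 0.0388]
tcp_rot: [0.582, 0.813, -0.0, -0.0]
contact_force: [-2.4, -1.3, 5.9]
opening: -0.005
```

```bash
python3 -m jog '{"travel":[[0,0,27],[0,0,28],[-4,11,0],[-4,12,0],[-3.5,11,0]],"dr":[[0,0,0],[0,0,0],[0,0,0],[0,0,0],[0,0,0]],"jaw":[255,255,255,255,255]}'
python3 -m jog '{"travel":[[0,0,-6],[0,0,-6],[0,0,-6],[0,0,-6],[0,0,-6]],"dr":[[0,0,0],[0,0,0],[0,0,0],[0,0,0],[0,0,0]],"jaw":[255,255,255,255,255]}'
python3 -m jog '{"travel":[[0,0,-6],[0,0,-6],[0,0,-6],[0,0,-3],[0,0,-2]],"dr":[[0,0,0],[0,0,0],[0,0,0],[0,0,0],[0,0,0]],"jaw":[255,255,255,255,255]}'
python3 -m jog '{"travel":[[0,0,-1],[0,0,-0.5],[0,0,-0.5],[0,0,0],[0,0,0]],"dr":[[0,0,0],[0,0,0],[0,0,0],[0,0,0],[0,0,0]],"jaw":[255,255,255,255,255]}'
python3 -m jog '{"travel":[[0,0,25],[0,0,35],[0,0,35],[0,0,35],[0,0,20]],"dr":[[0,0,0],[0,0,0],[0,0,0],[0,0,0],[0,0,0]],"jaw":[255,255,255,255,255]}'
python3 -m jog '{"travel":[[3,-40,0],[3,-40,0],[3,-40,0],[3,-40,0],[3,-40,0]],"dr":[[0,0,0],[0,0,0],[0,0,0],[0,0,0],[0,0,0]],"jaw":[255,255,255,255,255]}'
python3 -m jog '{"travel":[[-3,-40,0],[-3,-40,0],[-3,-40,0],[-3,-40,0],[0,0,0]],"dr":[[0,0,0],[0,0,0],[0,0,0],[0,0,0],[0,0,0]],"jaw":[255,255,255,255,255]}'
python3 - <<'E'
from h import *
import cv2
for n in("top","scene"):
    im=read_camera(n)[:,:,::-1];cv2.imwrite(f"pics/{n}9.png",im)
    o=cv2.imread(f"pics/{n}0.png")
    if n=="scene":
        b=im[140:260,155:420];c=o[140:260,155:420]
        cv2.imwrite('pics/fin.png',np.vstack([cv2.resize(x,None,fx=3,fy=2.5,interpolation=cv2.INTER_CUBIC) for x in(c,b)]))
    else:
        hs=[cv2.cvtColor(np.ascontiguousarray(x),cv2.COLOR_BGR2HSV)[...,2] for x in(o,im)]
        for nm,(r0,r1,c0,c1) in dict(org=(222,278,207,320),bottle=(200,223,364,388),tin=(210,240,332,362),cup=(255,278,170,195),carton=(200,232,203,253),therm=(175,198,310,365)).items():
            print(nm,[np.array(cv2.minAreaRect(np.argwhere(h[r0:r1,c0:c1]>60)[:,::-1].astype(np.float32))[0]).round(1) for h in hs])
E
```

```text
time: 12.83
eef_pos: [0.4997, 0.0555, 0.0925]
tcp_rot: [0.583, 0.813, 0.0, -0.0]
contact_force: [-0.3, -0.3, -0.9]
opening: 0.003
time: 13.25
eef_pos: [0.4998, 0.0543, 0.0613]
tcp_rot: [0.583, 0.813, -0.0, -0.001]
contact_force: [0.3, 0.8, -0.4]
opening: -0.0
time: 13.67
eef_pos: [0.5001, 0.0544, 0.0392]
tcp_rot: [0.583, 0.813, -0.0, -0.0]
contact_force: [-0.4, -0.2, 0.6]
opening: 0.001
time: 14.08
eef_pos: [0.5002, 0.0544, 0.0388]
tcp_rot: [0.582, 0.813, -0.0, -0.0]
contact_force: [-4.5, -1.4, 5.9]
opening: -0.0
time: 14.5
eef_pos: [0.5023, 0.0545, 0.1927]
tcp_rot: [0.583, 0.813, 0.002, 0.003]
contact_force: [1.4, -0.1, -0.7]
opening: 0.004
time: 14.92
eef_pos: [0.5154, -0.1472, 0.1884]
tcp_rot: [0.582, 0.813, 0.0, 0.001]
contact_force: [0.6, 0.9, 0.0]
opening: -0.003
time: 15.33
eef_pos: [0.5027, -0.3121, 0.1884]
tcp_rot: [0.585, 0.811, -0.001, 0.002]
contact_force: [-0.1, 1.3, 0.7]
opening: -0.001
org [array([52.7, 13.8]), array([55.5, 27.5])]
bottle [array([10.5, 11. ]), array([10.5, 11. ])]
tin [array([14.5, 15. ]), array([14.5, 15. ])]
cup [array([12., 11.]), array([12., 11.])]
carton [array([22.8, 10.7]), array([22.8, 10.7])]
therm [array([26. , 10.5]), array([26. , 10.5])]
```

View pics/fin.png

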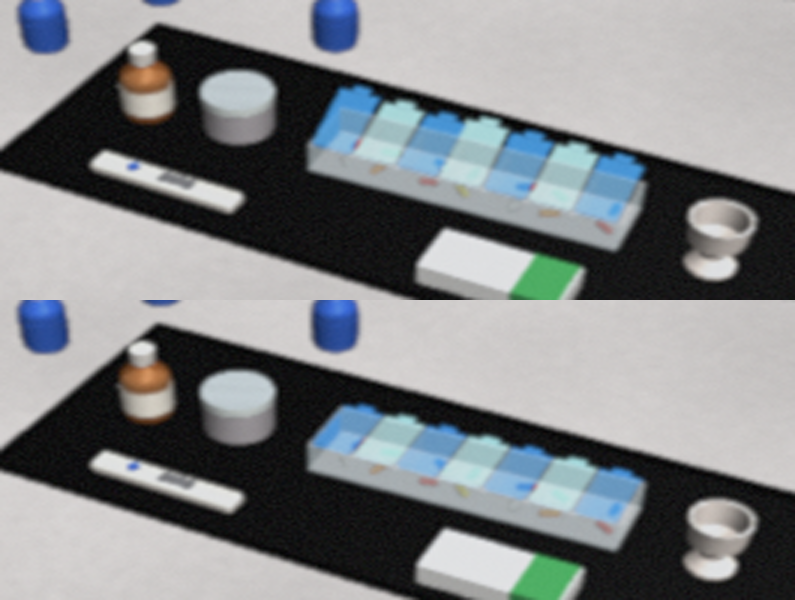

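All seven lids lie flat, and the organiser's box corners (307,445) to (645,485) match the before view. The neighbouring things are unmoved. The tool is clear, so I'm handing in.

```bash
python3 -c "
from plant import *
print(sign_off())"
```

```text
the job is handed in; nothing more can be done
None
```

All seven lids are shut. I pressed them one at a time with the closed fingertips, in order from the amber bottle's end (lid7 to lid1), and handed the job in at about 15.4 s of the 64 s allowed.

- **Lids:** each one stopped firmly at tool height 38.8 mm, against 39 mm expected, with about 6–7 N upward force read at the end of each press (limit 30 N). The final scene picture shows all seven flat.
- **Other things on the tray:** the bottle, tin, egg cup, carton and thermometer sit at the same pixels in the top view before and after.
- **Organiser:** by eye its box has not moved in the scene picture. One check disagreed: the top-view centre I computed for it shifted by 3 px across and 14 px down. I took this for an artefact of the crop window and did not re-measure it, so that shift rests on the visual comparison only.

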